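Slide the loaded charcoal block home into the corner of the soldering hearth

ROBOT

A 7-joint arm with a two-finger parallel gripper is mounted at the origin on the work surface. World frame = base frame: x ahead of the robot, y to its left, z up, the work surface at z = 0. Lengths are in m, angles in rad, forces in N, time in s.
With the tool pointing down it reaches from about 0.425 to 0.875 m from the base axis. Payload 4.7 kg.
Tool frame: the origin (TCP) lies midway between the tips of the shut fingers; the grasp point (between the pads) lies 19 mm behind it; z points along the fingers, y is the line along which they close (so a half turn about z gives the same grasp; the last joint's range is limited). The gripper opens to 87 mm and grips with 3 to 60 N. Pads are 19 mm wide; open, the fingers measure 117 mm over their backs; the gripper's body (75 mm by 190 mm) begins 51 mm behind the grasp point.
Start: joints at [1.171, 0.321, -0.07, 1.45, 0.023, 1.371, -0.057], TCP at [0.261, -0.595, 0.223] pointing down, gripper open.
Joint ranges: [-2.86, 2.86], [-0.3, 2.09], [-1.38, 1.24], [0.06, 2.45], [-1.56, 4.7], [0.09, 2.05], [-2.69, 2.69]. Speed limits (rad/s): [2.57, 2.57, 3.14, 3.14, 3.14, 3.14, 3.14].

INTERFACE

Orientations are given as a rotation vector (axis times angle).
In Python, from bench import ctrl gives the robot as it stands.
- The arm moves only by the tool run_rows, called after "Call:" in YAML: its name, and indented under it one key for each argument. Schema: {"type":"object","properties":{"ticks":{"type":"array","items":{"type":"object","properties":{"x":{"type":"number"},"y":{"type":"number"},"z":{"type":"number"},"turn":{"type":"number"},"aperture":{"type":"number"}},"additionalProperties":false,"required":["aperture"]},"minItems":1,"maxItems":20},"force":{"type":"number"},"only":{"type":"string"},"quiet":{"type":"boolean"},"lines":{"type":"string"}},"required":["ticks"],"additionalProperties":false}. ticks is a list of rows, 1 to 20 of them, each an object with the fields x, y, z (the shift in shares of 100 cm (1.0 is 100 cm)), turn (a turn about the tool's z in parts of the range, where 1.0 means 4 rad), aperture (the opening from 0.0 (shut) to 1.0 (fully open)); a field left out counts as zero (the opening has to be given); each row is the pose to reach, as a shift and turn from the pose commanded when the call began, along the tool's axes at that moment; what a row does not reach only later rows make up. A row lasts 1/10 s, in which the tool goes at most 0.05 m and 0.15 rad, less where a joint would pass 70% of its speed; a pose out of reach is approached as far as the arm can. The fingers move at their own pace and stop on an object; force is the grip in N (left out, the last holds). Time passes only in rows, so rows that do not move let the fingers close. The tool returns the time, the measured TCP pose, the force, the opening and the grip force at its end. only (a regular expression) keeps the lines of the reply that match it, lines (a string "A,B") keeps lines A to B, and quiet returns only ok. A shift or turn number past 1, either way, is cut back to 1. Input that does not fit is refused with a message, and nothing moves.
- ctrl.get_state(): the state, without advancing time (a new reading comes with each control period).
- ctrl.get_image(name): name is "scene" or "top" or "wrist"; returns the picture (480x640x3 uint8, red, green, blue); there is no depth.
- ctrl.camera_model(name): a dict with "vertical_fov" (degrees; the focal length in pixels is half the picture's height over the tangent of half this angle, whatever the lens; pixels are square), "cx", "cy" (the principal point, pixels), "rvec" (rotation vector, rad) and "tvec" (3), from world to camera coordinates, as OpenCV has them; the wrist camera has in their place "hand_eye" (4x4, takes a point from camera to tool coordinates, whose origin is the TCP and whose axes are the flange's). Camera axes: x right, y down, z forward; pixel columns grow to the right and rows downward; lengths in m; the calibration is good to about 2 mm. A picture is of the moment at which its call begins: read the wrist's pose just before it. camera_model takes no time and is no camera call.
- ctrl.close_job(): hands the job in; it is judged then, once.
The state is a dict: "time": time; "joint_positions": joint angles; "qd": joint speeds; "joint_torque": joint torques, N m; "position": TCP position; "tool_rot": TCP orientation; "ft_force": force on the tool from outside, world axes, zero at the start; "torque": the same for the moment, N m; "grip_width": opening from 0.0 (shut) to 1.0 (fully open); "grip_force": force on a finger pad.
Only numpy, scipy, OpenCV 4.12 (cv2) and the standard library are available. Lean on these libraries where they do the work, as an engineer would, in place of code of your own. Each camera call takes 0.05 s, during which the arm holds its last target. There are 200 camera calls.

TASK

The parts of a pendant are laid out ready for soldering on the black charcoal block. Push the block along the hearth board, without lifting it, into the corner of the firebricks, until its long side sits flat against the back bricks and its short side flat against the side brick. Do not touch or shift the pendant parts on the block, leave the other things on the bench where they are, and finish with the hand clear.

Things in the scene. Friction and masses are not known exactly. Their poses are not given: they have to be found in the camera images.
- hearth: Soldering hearth fixed to the bench: grey board 360 x 365 mm, 8 mm thick, with cream firebricks (64 mm thick, 40 mm high above the board) in an L along its far and left edges; front and right are open. Origin on the bench, 8 mm below the board's top; x points to the back bricks, y to the side brick, z up. Board spans x -190 to 170, y -170 to 195 mm. Place and yaw (up to 17 degrees) vary.
- hearth_corner (a point): Inner corner of the bricks at the board's top, at x = +100, y = +130 mm, z = 8 mm in the hearth's frame, with the hearth's axes. The back bricks' inner face runs from here 280 mm towards -y, the side brick's inner face 230 mm towards -x. The block, home, has its centre 50 mm to -x and 70 mm to -y of here.
- block: Loose black charcoal block with two thin binding wires, 100 mm along its x, 140 mm along its y (its long sides face +-x), 25 mm high, 0.2 to 0.45 kg, lying on the board; 1 to 5 N slides it. Origin at the centre of its underside. Starts 80 to 135 mm from home along the hearth's x, 60 to 120 mm along its y, turned up to 20 degrees either way from the hearth's axes.
- plate: Loose silver back plate of the pendant, a disc 40 mm across and 2.5 mm thick, lying within 5 mm of the middle of the block's top, held only by friction. Origin at the centre of its underside.
- bezel: Loose silver bezel ring standing in the middle of the back plate, 30 mm outside, 25 mm inside, 8 mm high, held only by friction; its top is 35.5 mm above the board. Origin at the centre of its underside.
- jar: Bystander: small amber flux jar with metal lid, 48 mm across, 55 mm high, loose on the bench just outside the hearth board, to its right or to its left (it changes places with the spool). Origin at the centre of its underside.
- spool: Bystander: spool of dark binding wire with pale wooden ends, 48 mm across, 28 mm high, loose on the bench just outside the board, on the side the jar does not have. Origin at the centre of its underside.
- gauge: Bystander: flat brass sliding gauge, 150 mm long along its x, 4 mm thick, jaws reaching 37 mm to its -y, loose on the bench near the board's right edge, level with its middle. Origin at the underside of the bar's middle.
- tin: Bystander: oval tin of hand tools, 150 x 92 mm, 40 mm high, tools rising a little above the rim, loose on the bench to the left of the side brick. Origin at the centre of its underside.

How it is judged:
At the end, for the whole second after the job is handed in: The block lies flat on the hearth board in the brick corner, its centre within 3 mm of touching both the back bricks and the side brick and square to them within 2 degrees, at rest; the plate is still within 10 mm of the block's middle and the bezel still standing within 4 mm of the plate's middle (x of block in the frame of hearth above 0.047 m and y of block in the frame of hearth above 0.057 m and angle between the x axis of block and the x axis of hearth, either way round below 0.035 rad and height (world z) of block below 0.01 m and angle between block's own z axis and vertical below 0.03 rad and horizontal distance between plate and block below 0.01 m and horizontal distance between bezel and plate below 0.004 m and angle between bezel's own z axis and vertical below 0.05 rad and linear speed of block below 0.01 m/s).
It fails at once if the block is lifted or tipped off the board (height (world z) of block above 0.014 m or angle between block's own z axis and vertical above 0.1 rad).
It fails at once if the pendant parts are touched by the robot (contact force between any of the arm, the fingers and plate above 0.2 N or contact force between any of the arm, the fingers and bezel above 0.2 N).
It fails at once if a bystander (jar, spool, gauge or tin) is moved more than 15 mm (distance of any of jar, spool, gauge, tin from where it was at the start of the episode above 0.015 m).
It also fails if it takes over 48 s, if anything falls off the work surface, if the arm or the gripper's body presses on something with over 40 N, if the wrist force passes 120 N, or if a joint passes its speed limit or range.

## Working session

There is one attempt and no reset: what is moved stays moved. The work goes in short steps, Python scripts to look and compute and a tool call to move; the robot and the scene stay as the last step left them, time stands still between calls to the robot, and variables do not carry over. Pictures are saved under pics/ and viewed, at most 13 in all, crops included, and the job is handed in when it is done.

```bash
ls; mkdir -p pics; python3 - <<'E'
from bench import ctrl
import cv2
s=ctrl.get_state();print(s['time'],s['position'],s['tool_rot'],s['ft_force'],s['grip_width'])
for n in('top','scene'):
    cv2.imwrite(f'pics/{n}0.png',ctrl.get_image(n)[:,:,::-1]);print(ctrl.camera_model(n))
E
```

```text
bench.py
pics
0.0 [ 0.26110253 -0.59466567  0.22147996] [-3.07281514e+00 -6.45071177e-01  7.55095378e-04] [ 0.76252768  0.72815678 -0.33743555] 1.0003727684282655
{'vertical_fov': 50.44435305637431, 'cx': 305.676174624793, 'cy': 237.77882060551102, 'rvec': array([ 2.13060615, -2.17886109,  0.08943669]), 'tvec': array([0.04819581, 0.58468855, 0.94263508])}
{'vertical_fov': 42.03406868065121, 'cx': 323.33974357618433, 'cy': 234.38279250792888, 'rvec': array([ 1.94658841,  1.15345472, -0.62326531]), 'tvec': array([-0.27383872, -0.22640597,  1.54479341])}
```

View pics/top0.png

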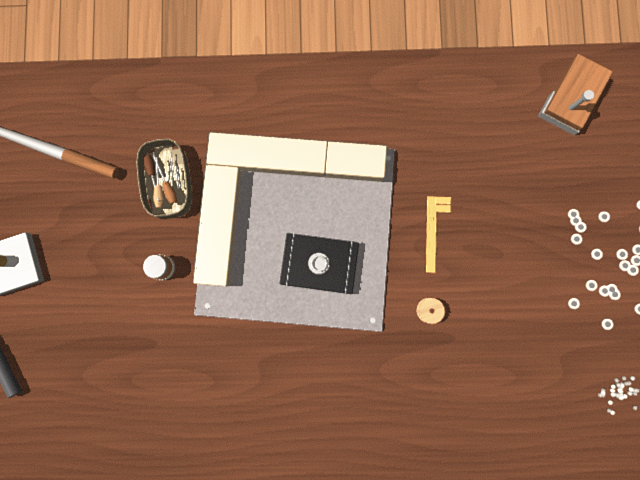

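View pics/scene0.png

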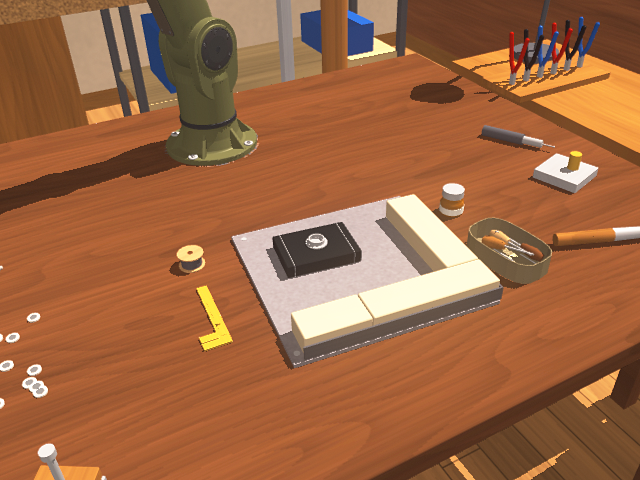

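The top view shows the block at about (320,263), with its dark strip of shadow at right. The brick L's inner corner is near (240,168), the jar is at left (157,267), the spool is at (431,311) and the gauge at (432,233). Up in the image is world +x and left is +y.

```bash
cat > h.py <<'E'
import cv2, numpy as np
from bench import ctrl
from scipy.spatial.transform import Rotation as Ro
def cast(n,px,z):
    m=ctrl.camera_model(n);f=240/np.tan(np.radians(m['vertical_fov']/2))
    px=np.atleast_2d(px).astype(float);R=cv2.Rodrigues(m['rvec'])[0];c=-R.T@m['tvec']
    d=np.c_[(px[:,0]-m['cx'])/f,(px[:,1]-m['cy'])/f,np.ones(len(px))]@R
    return (c+d*((z-c[2])/d[:,2])[:,None])[:,:2]
def proj(n,p):
    m=ctrl.camera_model(n);f=240/np.tan(np.radians(m['vertical_fov']/2))
    K=np.array([[f,0,m['cx']],[0,f,m['cy']],[0,0,1]])
    return cv2.projectPoints(np.atleast_2d(p).astype(float),m['rvec'],m['tvec'],K,None)[0][:,0]
E
python3 - <<'E'
from h import *
im=cv2.imread('pics/top0.png')
hsv=cv2.cvtColor(im,cv2.COLOR_BGR2HSV)
m=((im.min(2)>140)&(im[:,:,2]>220)).astype(np.uint8);m[:,:190]=0;m[:,400:]=0;m[:120]=0
m=cv2.morphologyEx(m,cv2.MORPH_CLOSE,np.ones((5,5)))
c=max(cv2.findContours(m,0,1)[0],key=cv2.contourArea)
p=cv2.approxPolyDP(c,5,True)[:,0];w=cast('top',p,.048);print(np.c_[p,w.round(4)])
g=cv2.cvtColor(im,cv2.COLOR_BGR2GRAY)
print(g[265,270:370]);print(g[225:300,335])
z=cv2.resize(im[125:335,190:400],None,fx=2.8,fy=2.8,interpolation=cv2.INTER_CUBIC);cv2.imwrite('pics/z.png',z)
E
```

```text
[[ 1.940e+02  2.820e+02  5.055e-01  2.457e-01]
 [ 2.250e+02  2.840e+02  5.006e-01  1.874e-01]
 [ 2.380e+02  1.650e+02  7.272e-01  1.615e-01]
 [ 3.830e+02  1.760e+02  6.983e-01 -1.145e-01]
 [ 3.850e+02  1.460e+02  7.566e-01 -1.205e-01]
 [ 2.100e+02  1.330e+02  7.919e-01  2.154e-01]]
[180 178 177 180 176 176 179 189 192 192 188 163  88  51  63  56  56  53
  66 144  92  59  60  63  55  61  61  61  60  57  57  59  61  58  59  60
  53  62 162 238 239 252 194 114 119 232 238 236 233 233 232 228 228 230
 236 244 154 118 208 116  53  49  50  51  55  59  57  55  57  51  47  51
  54  52  50  52  53  61 164  99  48  48  51  56  46  32  65  87  91  89
  87  84  94 174 182 178 180 179 175 179]
[188 181 176 190 184 180 181 182 177 178 182 183 192 188 115  48  46  57
  49  58  56  56  54  48  56  50  54  51  50  54  56  55  56  47  58  59
  45  58  57  54  59  52  56  53  56  56  55  46  55  56  58  51  60  55
  54  58  57  53  53  55  57  53  57  57  56  51  56 162 186 186 182 182
 184 191 182]
```

View pics/z.png

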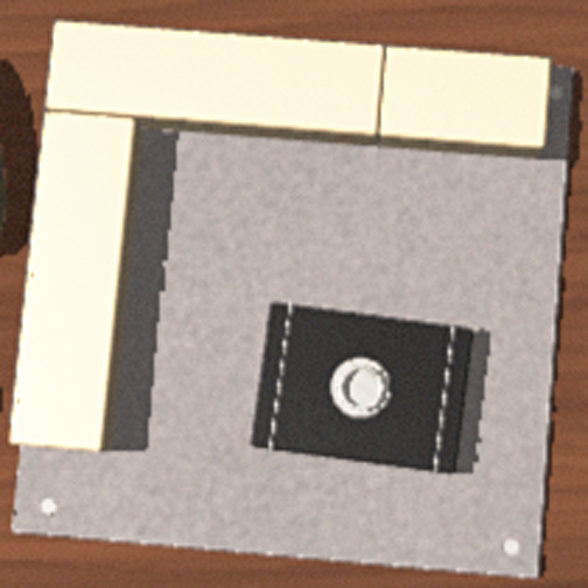

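The zoom confirms that the block's long side is roughly parallel to the back bricks. Its shadow falls on the right only, and the ring is centred.

```bash
cat >> h.py <<'E'
yaw=-0.109;C=np.array([.7272,.1615])
Rh=np.array([[np.cos(yaw),-np.sin(yaw)],[np.sin(yaw),np.cos(yaw)]])
def toh(p): return (np.atleast_2d(p)-C)@Rh+[.1,.13]
def tow(p): return (np.atleast_2d(p)-[.1,.13])@Rh.T+C
def block(im):
    g=cv2.cvtColor(im,cv2.COLOR_BGR2GRAY);m=(g<74).astype(np.uint8)
    poly=proj('top',np.c_[tow([[-.19,-.17],[.1,-.17],[.1,.13],[-.19,.13]]),[.03]*4])
    k=np.zeros_like(m);cv2.fillPoly(k,[poly.astype(int)],1);m&=k
    m=cv2.morphologyEx(m,cv2.MORPH_CLOSE,np.ones((5,5)));m=cv2.morphologyEx(m,cv2.MORPH_OPEN,np.ones((5,5)))
    c=max(cv2.findContours(m,0,1)[0],key=cv2.contourArea)
    h=toh(cast('top',c[:,0],.033))
    r=cv2.minAreaRect((h*1000).astype(np.float32));return r,cv2.boxPoints(r).round(1)
E
python3 - <<'E'
from h import *
im=cv2.imread('pics/top0.png')
print(*block(im)); s=ctrl.get_state();print(toh(s['position'][:2]))
bw=tow([[.05,.06]]);print('home w',bw)
# scene-camera cross-check of corner
print(proj('scene',np.r_[tow([.1,.13])[0],.048]), proj('scene',np.r_[tow([.1,-.15])[0],.048]))
m=cv2.inRange(cv2.cvtColor(im,cv2.COLOR_BGR2HSV),(20,90,150),(32,255,255))
for q in [((431,311),.028),((157,267),.055),((425,271),.004),((451,204),.004),((427,197),.004)]: print(q,toh(cast('top',[q[0]],q[1])).round(3))
E
```

```text
((-73.26797485351562, -41.341590881347656), (138.73614501953125, 97.82553100585938), 87.29915618896484) [[-125.4 -108.3]
 [ -27.7 -112.9]
 [ -21.1   25.6]
 [-118.9   30.3]]
[[-0.28102345 -0.67240215]]
home w [[0.66988183 0.09735464]]
[[447.68543349 266.53707111]] [[290.35964981 311.35513641]]
((431, 311), 0.028) [[-0.144 -0.258]]
((157, 267), 0.055) [[-0.108  0.26 ]]
((425, 271), 0.004) [[-0.069 -0.247]]
((451, 204), 0.004) [[ 0.067 -0.289]]
((427, 197), 0.004) [[ 0.077 -0.242]]
```

The rows are not in the units I measure in: turns go in shares of 4 rad. I convert before sending: 0.523 rad / 4 = 0.1308.

Call:
run_rows:
  ticks:
    - {"turn": 0.0375, "aperture": 1}
    - {"turn": 0.075, "aperture": 1}
    - {"turn": 0.1125, "aperture": 1}
    - {"turn": 0.1308, "aperture": 1}
    - {"turn": 0.1308, "aperture": 1}

```text
time: 0.6
position: [0.2612, -0.5949, 0.222]
tool_rot: [-3.136, 0.171, 0.001]
ft_force: [0.6, -0.4, 0.0]
grip_width: 1.003
grip_force: 0.0
```

```bash
cat >> h.py <<'E'
def st():
    s=ctrl.get_state();R=Ro.from_rotvec(s['tool_rot']).as_matrix()
    print('t',s['time'],'h',toh(s['position'][:2]).round(4)[0],'z',s['position'][2].round(4),'xang-yaw',round(np.arctan2(R[1,0],R[0,0])-yaw,4),'tilt',R[:2,2].round(4),'F hearth',(np.array(s['ft_force'][:2])@Rh).round(1),s['ft_force'][2].round(1),'q',np.round(s['joint_positions'],2),s['grip_width'])
if __name__=='__main__': st()
E
python3 h.py
```

```text
t 0.6 h [-0.2809 -0.6726] z 0.222 xang-yaw -0.0002 tilt [-0.0006  0.0009] F hearth [ 0.7 -0.3] 0.0 q [ 1.12  0.32 -0.    1.45  0.    1.37 -0.56] 1.0033177852227249
```

Call:
run_rows:
  ticks:
    - {"x": 0.18, "y": -0.27, "aperture": 1}
    - {"x": 0.18, "y": -0.27, "aperture": 1}
    - {"x": 0.18, "y": -0.27, "aperture": 1}
    - {"x": 0.18, "y": -0.27, "aperture": 1}
    - {"x": 0.18, "y": -0.27, "aperture": 1}
    - {"x": 0.18, "y": -0.27, "aperture": 1}
    - {"x": 0.18, "y": -0.27, "aperture": 1}
    - {"x": 0.126, "y": -0.632, "aperture": 1}
    - {"x": 0.126, "y": -0.632, "aperture": 1}
    - {"x": 0.126, "y": -0.632, "aperture": 1}
    - {"x": 0.126, "y": -0.632, "aperture": 1}
    - {"x": 0.126, "y": -0.632, "aperture": 1}
    - {"x": 0.126, "y": -0.632, "aperture": 1}
    - {"x": 0.126, "y": -0.632, "aperture": 1}
    - {"x": 0.126, "y": -0.632, "aperture": 1}
    - {"x": 0.126, "y": -0.632, "aperture": 1}
    - {"x": 0.126, "y": -0.632, "z": 0.1, "aperture": 1}
    - {"x": 0.126, "y": -0.632, "z": 0.1, "aperture": 1}
    - {"x": 0.126, "y": -0.632, "z": 0.1, "aperture": 1}

```text
time: 2.5
position: [0.4499, 0.0173, 0.1166]
tool_rot: [3.136, -0.173, -0.02]
ft_force: [-0.8, -0.3, -0.0]
grip_width: 1.002
grip_force: 0.0
```

```bash
python3 h.py
```

```text
t 2.5 h [-0.1599 -0.0435] z 0.1166 xang-yaw -0.0011 tilt [-0.0129  0.0002] F hearth [-0.8 -0.4] -0.0 q [ 0.45  0.01 -0.54  2.03  0.01  1.11 -1.78] 1.001980114675874
```

Call:
run_rows:
  ticks:
    - {"z": 0.04, "aperture": 1}
    - {"z": 0.08, "aperture": 1}
    - {"z": 0.1, "aperture": 1}
    - {"z": 0.105, "aperture": 1}
    - {"z": 0.105, "aperture": 1}
    - {"z": 0.105, "aperture": 1}

```text
time: 3.1
position: [0.4574, 0.0188, 0.0195]
tool_rot: [3.137, -0.172, 0.005]
ft_force: [0.1, 0.0, 0.3]
grip_width: 1.001
grip_force: 0.0
```

```bash
python3 h.py; python3 -c "
from h import *
im=ctrl.get_image('top')[:,:,::-1].copy();cv2.imwrite('pics/a.png',cv2.resize(im[125:335,190:400],None,fx=2.8,fy=2.8))"
```

```text
t 3.1 h [-0.1526 -0.0412] z 0.0195 xang-yaw -0.0008 tilt [ 0.0032 -0.0005] F hearth [0.1 0. ] 0.3 q [ 0.42  0.16 -0.54  2.11  0.11  0.89 -1.87] 1.0011294413756284
```

View pics/a.png

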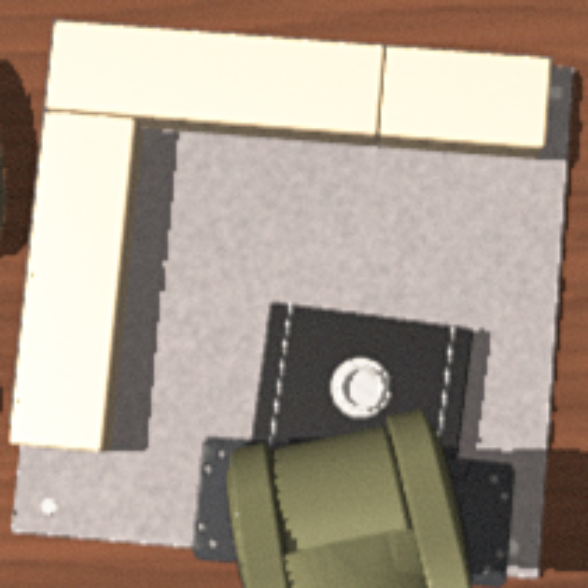

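The gripper's body (crop about 195–515, 440–560) straddles the block's near side. The pendant parts at crop (362,387) are clear and the block has not moved. Now pushing in x.

Call:
run_rows:
  ticks:
    - {"x": 0.006, "aperture": 1}
    - {"x": 0.012, "aperture": 1}
    - {"x": 0.016, "aperture": 1}
    - {"x": 0.019, "aperture": 1}
    - {"x": 0.022, "aperture": 1}
    - {"x": 0.025, "aperture": 1}
    - {"x": 0.028, "aperture": 1}
    - {"x": 0.031, "aperture": 1}
    - {"x": 0.034, "aperture": 1}
    - {"x": 0.038, "aperture": 1}
    - {"x": 0.042, "aperture": 1}
    - {"x": 0.046, "aperture": 1}
    - {"x": 0.05, "aperture": 1}
    - {"x": 0.054, "aperture": 1}
    - {"x": 0.058, "aperture": 1}
    - {"x": 0.062, "aperture": 1}
    - {"x": 0.066, "aperture": 1}
    - {"x": 0.069, "aperture": 1}
    - {"x": 0.071, "aperture": 1}
    - {"x": 0.072, "aperture": 1}

```text
time: 5.15
position: [0.5272, 0.0115, 0.0176]
tool_rot: [3.137, -0.171, -0.0]
ft_force: [-1.7, 0.1, 0.1]
grip_width: 1.002
grip_force: 1.0
```

```bash
python3 h.py; python3 -c "
from h import *
im=ctrl.get_image('top')[:,:,::-1].copy();cv2.imwrite('pics/b.png',cv2.resize(im[125:335,190:400],None,fx=2.8,fy=2.8))"
```

```text
t 5.15 h [-0.0825 -0.0409] z 0.0176 xang-yaw -0.0002 tilt [-0.0001 -0.0001] F hearth [-1.7 -0. ] 0.1 q [ 0.38  0.31 -0.51  1.95  0.19  0.93 -1.9 ] 1.0017733762331387
```

View pics/b.png

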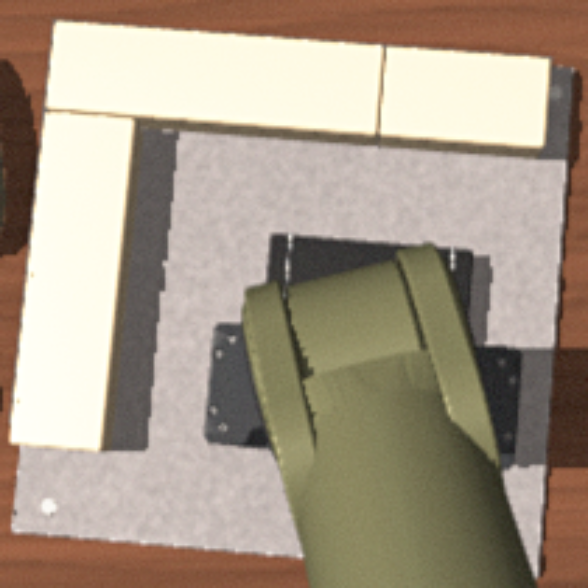

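The block has moved up and its far edge (crop 270–472, 235–252) is now parallel to the bricks. Continuing until there is about 4 mm left.

Call:
run_rows:
  ticks:
    - {"x": 0.002, "aperture": 1}
    - {"x": 0.005, "aperture": 1}
    - {"x": 0.009, "aperture": 1}
    - {"x": 0.013, "aperture": 1}
    - {"x": 0.017, "aperture": 1}
    - {"x": 0.021, "aperture": 1}
    - {"x": 0.025, "aperture": 1}
    - {"x": 0.029, "aperture": 1}
    - {"x": 0.033, "aperture": 1}
    - {"x": 0.037, "aperture": 1}
    - {"x": 0.041, "aperture": 1}
    - {"x": 0.045, "aperture": 1}
    - {"x": 0.049, "aperture": 1}
    - {"x": 0.053, "aperture": 1}
    - {"x": 0.057, "aperture": 1}
    - {"x": 0.061, "aperture": 1}
    - {"x": 0.064, "aperture": 1}
    - {"x": 0.066, "aperture": 1}
    - {"x": 0.067, "aperture": 1}
    - {"x": 0.067, "aperture": 1}

```text
time: 7.2
position: [0.5938, 0.0041, 0.0175]
tool_rot: [3.137, -0.171, 0.001]
ft_force: [-0.8, 0.2, 0.1]
grip_width: 0.997
grip_force: 0.6
```

```bash
python3 h.py
```

```text
t 7.2 h [-0.0154 -0.0409] z 0.0175 xang-yaw -0.0002 tilt [ 0.0003 -0.0001] F hearth [-0.9  0.1] 0.1 q [ 0.35  0.43 -0.48  1.79  0.24  0.98 -1.91] 0.9966895381914477
```

Call:
run_rows:
  ticks:
    - {"x": -0.005, "aperture": 1}
    - {"x": -0.02, "aperture": 1}
    - {"x": -0.03, "aperture": 1}
    - {"x": -0.03, "z": -0.04, "aperture": 1}
    - {"x": -0.03, "z": -0.08, "aperture": 1}
    - {"x": -0.03, "y": 0.05, "z": -0.08, "aperture": 1}
    - {"x": -0.03, "y": 0.1, "z": -0.08, "turn": 0.0375, "aperture": 0.8}
    - {"x": -0.03, "y": 0.14, "z": -0.08, "turn": 0.075, "aperture": 0.7}
    - {"x": -0.03, "y": 0.14, "z": -0.08, "turn": 0.1125, "aperture": 0.55}
    - {"x": -0.03, "y": 0.14, "z": -0.08, "turn": 0.15, "aperture": 0.55}
    - {"x": -0.03, "y": 0.14, "z": -0.08, "turn": 0.1875, "aperture": 0.55}
    - {"x": -0.03, "y": 0.14, "z": -0.08, "turn": 0.225, "aperture": 0.55}
    - {"x": -0.03, "y": 0.14, "z": -0.08, "turn": 0.2625, "aperture": 0.55}
    - {"x": -0.03, "y": 0.14, "z": -0.08, "turn": 0.3, "aperture": 0.55}
    - {"x": -0.03, "y": 0.14, "z": -0.08, "turn": 0.3375, "aperture": 0.55}
    - {"x": -0.03, "y": 0.14, "z": -0.08, "turn": 0.375, "aperture": 0.55}
    - {"x": -0.03, "y": 0.14, "z": -0.08, "turn": 0.3928, "aperture": 0.55}
    - {"x": -0.03, "y": 0.14, "z": -0.08, "turn": 0.3928, "aperture": 0.55}

```text
time: 9.0
position: [0.5428, -0.1323, 0.0858]
tool_rot: [2.284, -2.138, -0.052]
ft_force: [-0.7, -0.6, -3.0]
grip_width: 0.549
grip_force: 0.0
```

```bash
python3 h.py; python3 -c "
from h import *
im=ctrl.get_image('top')[:,:,::-1].copy();cv2.imwrite('pics/c.png',cv2.resize(im[125:335,190:400],None,fx=2.8,fy=2.8));print(*block(im))"
```

```text
t 9.0 h [-0.0514 -0.1821] z 0.0858 xang-yaw -1.3962 tilt [-0.0329  0.0131] F hearth [-0.7 -0.7] -3.0 q [-0.44  0.32  0.75  1.83 -0.25  1.12 -2.68] 0.5491543870188168
((43.953399658203125, -39.253257751464844), (139.0231475830078, 102.09532165527344), 89.95387268066406) [[  -7.2 -108.7]
 [  94.9 -108.8]
 [  95.1   30.2]
 [  -7.    30.3]]
```

View pics/c.png

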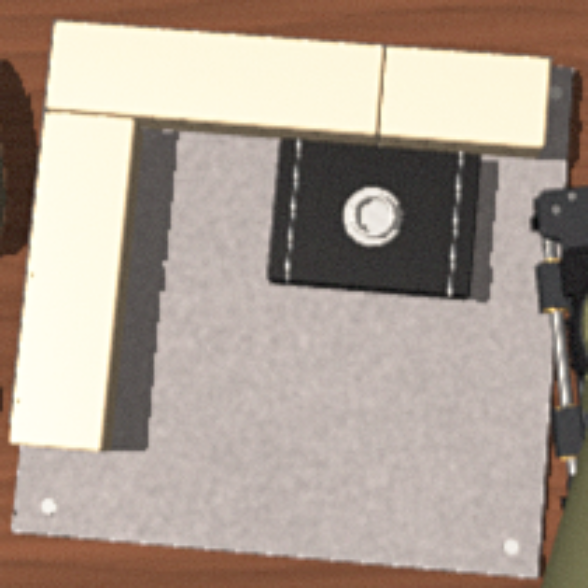

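The block now sits square, 5 mm short of the back bricks, with its parts undisturbed (ring at crop (373,216)). That wrist turn ran into the last joint's limit, so I'll turn the other way.

Converted, -2.95 rad / 4 = -0.7375.

Call:
run_rows:
  ticks:
    - {"turn": -0.0375, "aperture": 0.55}
    - {"turn": -0.075, "aperture": 0.55}
    - {"turn": -0.1125, "aperture": 0.55}
    - {"turn": -0.15, "aperture": 0.55}
    - {"turn": -0.1875, "aperture": 0.55}
    - {"turn": -0.225, "aperture": 0.55}
    - {"turn": -0.2625, "aperture": 0.55}
    - {"turn": -0.3, "aperture": 0.55}
    - {"turn": -0.3375, "aperture": 0.55}
    - {"turn": -0.375, "aperture": 0.55}
    - {"turn": -0.4125, "aperture": 0.55}
    - {"turn": -0.45, "aperture": 0.55}
    - {"turn": -0.4875, "aperture": 0.55}
    - {"turn": -0.525, "aperture": 0.55}
    - {"turn": -0.5625, "aperture": 0.55}
    - {"turn": -0.6, "aperture": 0.55}
    - {"turn": -0.6375, "aperture": 0.55}
    - {"turn": -0.675, "aperture": 0.55}
    - {"turn": -0.7125, "aperture": 0.55}
    - {"turn": -0.7375, "aperture": 0.55}

```text
time: 11.05
position: [0.5431, -0.1321, 0.0858]
tool_rot: [-2.323, -2.068, 0.025]
ft_force: [-0.3, 0.7, -0.5]
grip_width: 0.555
grip_force: 0.0
```

```bash
python3 h.py
```

```text
t 11.05 h [-0.051  -0.1819] z 0.0858 xang-yaw 1.5635 tilt [-0.033   0.0126] F hearth [-0.4  0.7] -0.5 q [-0.06  0.27  0.29  1.82 -0.09  1.1   0.15] 0.5551795922704706
```

Converted, -0.007 rad / 4 = -0.0018.

Call:
run_rows:
  ticks:
    - {"y": 0.04, "turn": -0.0018, "aperture": 0.55}
    - {"x": 0.02, "y": 0.08, "turn": -0.0018, "aperture": 0.55}
    - {"x": 0.04, "y": 0.098, "turn": -0.0018, "aperture": 0.55}
    - {"x": 0.04, "y": 0.098, "z": 0.03, "turn": -0.0018, "aperture": 0.55}
    - {"x": 0.04, "y": 0.098, "z": 0.055, "turn": -0.0018, "aperture": 0.55}
    - {"x": 0.04, "y": 0.098, "z": 0.066, "turn": -0.0018, "aperture": 0.55}
    - {"x": 0.04, "y": 0.098, "z": 0.066, "turn": -0.0018, "aperture": 0.55}
    - {"x": 0.04, "y": 0.098, "z": 0.066, "turn": -0.0018, "aperture": 0.55}

```text
time: 11.85
position: [0.6434, -0.1042, 0.0174]
tool_rot: [-2.323, -2.068, 0.025]
ft_force: [-0.5, -0.1, 0.6]
grip_width: 0.554
grip_force: 0.0
```

```bash
python3 h.py; python3 -c "
from h import *
im=ctrl.get_image('top')[:,:,::-1].copy();cv2.imwrite('pics/d.png',cv2.resize(im[125:335,190:400],None,fx=2.8,fy=2.8))"
```

```text
t 11.85 h [ 0.0456 -0.1432] z 0.0174 xang-yaw 1.5634 tilt [-0.0327  0.0129] F hearth [-0.5 -0.1] 0.6 q [-0.08  0.52  0.26  1.63 -0.16  1.05  0.12] 0.5544968279964866
```

View pics/d.png

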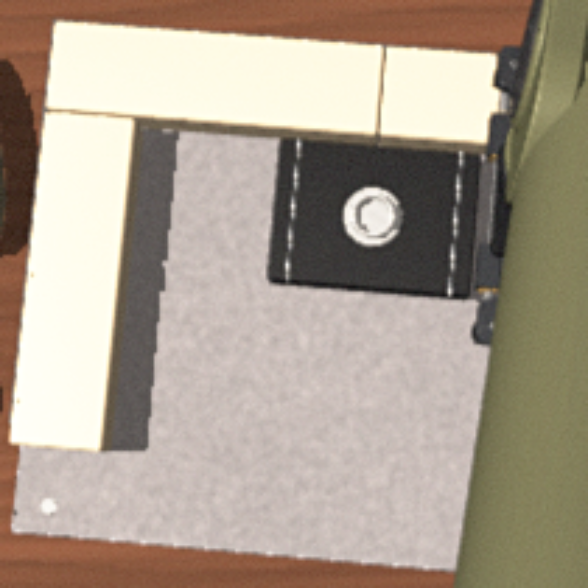

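The hand is down right of the block at crop (490,230), with a small gap, and the fingers are level with the block's side. Now pushing in +y.

Call:
run_rows:
  ticks:
    - {"x": 0.006, "aperture": 0.55}
    - {"x": 0.012, "aperture": 0.55}
    - {"x": 0.016, "aperture": 0.55}
    - {"x": 0.019, "aperture": 0.55}
    - {"x": 0.022, "aperture": 0.55}
    - {"x": 0.025, "aperture": 0.55}
    - {"x": 0.028, "aperture": 0.55}
    - {"x": 0.031, "aperture": 0.55}
    - {"x": 0.034, "aperture": 0.55}
    - {"x": 0.038, "aperture": 0.55}
    - {"x": 0.042, "aperture": 0.55}
    - {"x": 0.046, "aperture": 0.55}
    - {"x": 0.05, "aperture": 0.55}
    - {"x": 0.054, "aperture": 0.55}
    - {"x": 0.058, "aperture": 0.55}
    - {"x": 0.062, "aperture": 0.55}
    - {"x": 0.066, "aperture": 0.55}
    - {"x": 0.069, "aperture": 0.55}
    - {"x": 0.071, "aperture": 0.55}
    - {"x": 0.072, "aperture": 0.55}

```text
time: 13.9
position: [0.6512, -0.032, 0.017]
tool_rot: [-2.322, -2.068, 0.027]
ft_force: [-0.2, -1.0, -1.1]
grip_width: 0.552
grip_force: 0.5
```

```bash
python3 h.py
```

```text
t 13.9 h [ 0.0455 -0.0706] z 0.017 xang-yaw 1.5641 tilt [-0.0344  0.0125] F hearth [-0.1 -1. ] -1.1 q [-0.17  0.52  0.24  1.63 -0.15  1.05  0.  ] 0.552314290682592
```

Call:
run_rows:
  ticks:
    - {"x": 0.002, "aperture": 0.55}
    - {"x": 0.005, "aperture": 0.55}
    - {"x": 0.009, "aperture": 0.55}
    - {"x": 0.013, "aperture": 0.55}
    - {"x": 0.017, "aperture": 0.55}
    - {"x": 0.021, "aperture": 0.55}
    - {"x": 0.025, "aperture": 0.55}
    - {"x": 0.029, "aperture": 0.55}
    - {"x": 0.033, "aperture": 0.55}
    - {"x": 0.037, "aperture": 0.55}
    - {"x": 0.041, "aperture": 0.55}
    - {"x": 0.044, "aperture": 0.55}
    - {"x": 0.046, "aperture": 0.55}
    - {"x": 0.047, "aperture": 0.55}
    - {"x": 0.047, "aperture": 0.55}

```text
time: 15.4
position: [0.6566, 0.0148, 0.0174]
tool_rot: [-2.322, -2.068, 0.027]
ft_force: [0.1, -1.5, -1.7]
grip_width: 0.552
grip_force: 0.1
```

```bash
python3 h.py; python3 -c "
from h import *
im=ctrl.get_image('top')[:,:,::-1].copy();cv2.imwrite('pics/e.png',cv2.resize(im[125:335,190:400],None,fx=2.8,fy=2.8))"
```

```text
t 15.4 h [ 0.0458 -0.0235] z 0.0174 xang-yaw 1.5639 tilt [-0.0343  0.0128] F hearth [ 0.2 -1.5] -1.7 q [-0.23  0.53  0.23  1.61 -0.15  1.05 -0.07] 0.5515786754115832
```

View pics/e.png

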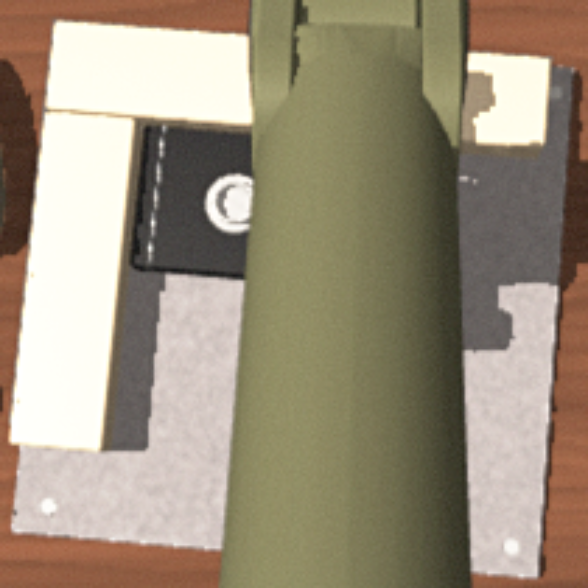

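The block is about 4 mm from the side brick and square to it. Its left edge is at crop x≈133–145 and the ring at (237,203) is still centred. Creeping on to contact.

Call:
run_rows:
  ticks:
    - {"x": 0.001, "aperture": 0.55}
    - {"x": 0.002, "aperture": 0.55}
    - {"x": 0.003, "aperture": 0.55}
    - {"x": 0.0035, "aperture": 0.55}
    - {"x": 0.004, "aperture": 0.55}
    - {"x": 0.004, "aperture": 0.55}

```text
time: 16.05
position: [0.6571, 0.0176, 0.0175]
tool_rot: [-2.323, -2.068, 0.028]
ft_force: [0.6, -2.9, 1.2]
grip_width: 0.547
grip_force: 1.6
```

```bash
python3 h.py
```

```text
t 16.05 h [ 0.046  -0.0207] z 0.0175 xang-yaw 1.5633 tilt [-0.0343  0.0116] F hearth [ 0.9 -2.9] 1.2 q [-0.23  0.53  0.23  1.61 -0.15  1.05 -0.08] 0.5467557307231009
```

Call:
run_rows:
  ticks:
    - {"x": 0.0005, "aperture": 0.55}
    - {"x": 0.001, "aperture": 0.55}
    - {"x": 0.0015, "aperture": 0.55}
    - {"x": 0.0015, "aperture": 0.55}

```text
time: 16.45
position: [0.6572, 0.0177, 0.0175]
tool_rot: [-2.325, -2.068, 0.03]
ft_force: [-1.2, -5.2, 2.4]
grip_width: 0.551
grip_force: 3.1
```

```bash
python3 h.py
```

```text
t 16.45 h [ 0.0461 -0.0206] z 0.0175 xang-yaw 1.5628 tilt [-0.0345  0.01  ] F hearth [-0.6 -5.3] 2.4 q [-0.24  0.53  0.23  1.61 -0.15  1.05 -0.08] 0.5513746581877769
```

Converted, 1.578 rad / 4 = 0.3945.

Call:
run_rows:
  ticks:
    - {"x": 0.001, "aperture": 0.55}
    - {"x": 0.002, "aperture": 0.55}
    - {"x": 0.002, "aperture": 0.55}
    - {"x": -0.005, "aperture": 0.55}
    - {"x": -0.02, "aperture": 0.55}
    - {"x": -0.04, "aperture": 0.55}
    - {"x": -0.04, "z": -0.04, "aperture": 0.55}
    - {"x": -0.04, "y": -0.02, "z": -0.08, "aperture": 0.6}
    - {"x": -0.04, "y": -0.06, "z": -0.08, "turn": 0.0375, "aperture": 0.7}
    - {"x": -0.04, "y": -0.1, "z": -0.08, "turn": 0.075, "aperture": 0.8}
    - {"y": -0.1, "z": -0.08, "turn": 0.1125, "aperture": 1}
    - {"x": 0.03, "y": -0.1, "z": -0.08, "turn": 0.15, "aperture": 1}
    - {"x": 0.06, "y": -0.1, "z": -0.08, "turn": 0.1875, "aperture": 1}
    - {"x": 0.08, "y": -0.1, "z": -0.08, "turn": 0.225, "aperture": 1}
    - {"x": 0.08, "y": -0.1, "z": -0.08, "turn": 0.2625, "aperture": 1}
    - {"x": 0.08, "y": -0.1, "z": -0.08, "turn": 0.3, "aperture": 1}
    - {"x": 0.08, "y": -0.1, "z": -0.08, "turn": 0.3375, "aperture": 1}
    - {"x": 0.08, "y": -0.1, "z": -0.08, "turn": 0.375, "aperture": 1}
    - {"x": 0.08, "y": -0.1, "z": -0.08, "turn": 0.3945, "aperture": 1}
    - {"x": 0.08, "y": -0.1, "z": -0.08, "turn": 0.3945, "aperture": 1}

```text
time: 18.45
position: [0.5698, 0.1103, 0.1016]
tool_rot: [-3.124, 0.192, 0.055]
ft_force: [-0.1, 0.2, 0.1]
grip_width: 0.998
grip_force: 0.0
```

```bash
python3 h.py; python3 -c "
from h import *
im=ctrl.get_image('top')[:,:,::-1].copy();cv2.imwrite('pics/f.png',cv2.resize(im[125:335,190:400],None,fx=2.8,fy=2.8));print(*block(im))"
```

```text
t 18.45 h [-0.0509  0.062 ] z 0.1016 xang-yaw -0.0136 tilt [-0.0346  0.0135] F hearth [-0.1  0.2] 0.1 q [-0.56  0.3   0.4   1.76 -0.15  1.14 -1.81] 0.9977166862238828
((-44.09104919433594, 23.634620666503906), (290.4117431640625, 112.70272064208984), 0.5609281063079834) [[-189.8   78.6]
 [-188.7  -34.1]
 [ 101.7  -31.3]
 [ 100.6   81.4]]
```

View pics/f.png

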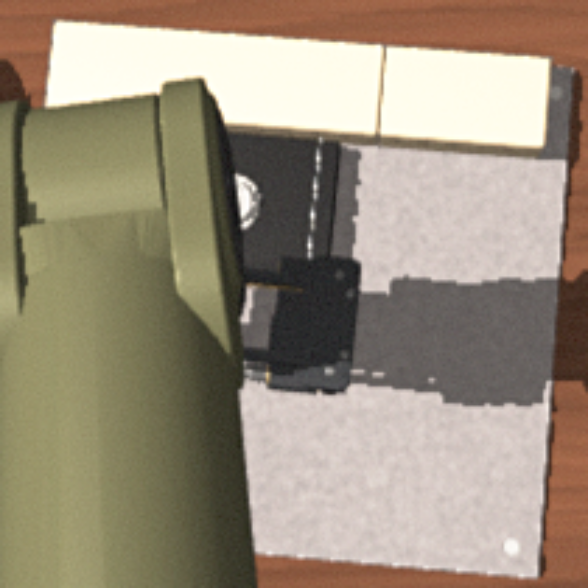

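The block's right edge is at crop x≈335 with the ring unmoved. The hand is above the near side, so next I'll descend and nudge +x.

Converted, -0.014 rad / 4 = -0.0035.

Call:
run_rows:
  ticks:
    - {"z": 0.04, "turn": -0.0035, "aperture": 1}
    - {"z": 0.07, "turn": -0.0035, "aperture": 1}
    - {"z": 0.081, "turn": -0.0035, "aperture": 1}
    - {"z": 0.081, "turn": -0.0035, "aperture": 1}
    - {"x": 0.008, "z": 0.081, "turn": -0.0035, "aperture": 1}
    - {"x": 0.016, "z": 0.081, "turn": -0.0035, "aperture": 1}
    - {"x": 0.022, "z": 0.081, "turn": -0.0035, "aperture": 1}
    - {"x": 0.027, "z": 0.081, "turn": -0.0035, "aperture": 1}
    - {"x": 0.031, "z": 0.081, "turn": -0.0035, "aperture": 1}
    - {"x": 0.035, "z": 0.081, "turn": -0.0035, "aperture": 1}
    - {"x": 0.038, "z": 0.081, "turn": -0.0035, "aperture": 1}
    - {"x": 0.04, "z": 0.081, "turn": -0.0035, "aperture": 1}
    - {"x": 0.04, "z": 0.081, "turn": -0.0035, "aperture": 1}

```text
time: 19.8
position: [0.6066, 0.1059, 0.0191]
tool_rot: [-3.126, 0.171, 0.056]
ft_force: [-0.8, -0.7, 1.6]
grip_width: 1.003
grip_force: 0.5
```

```bash
python3 h.py
```

```text
t 19.8 h [-0.0138  0.0616] z 0.0191 xang-yaw 0.0001 tilt [-0.0353  0.0123] F hearth [-0.7 -0.8] 1.6 q [-0.51  0.46  0.38  1.73 -0.22  1.02 -1.73] 1.0028684309983806
```

Call:
run_rows:
  ticks:
    - {"x": 0.001, "aperture": 1}
    - {"x": 0.002, "aperture": 1}
    - {"x": 0.003, "aperture": 1}
    - {"x": 0.004, "aperture": 1}
    - {"x": 0.005, "aperture": 1}
    - {"x": 0.005, "aperture": 1}

```text
time: 20.4
position: [0.6082, 0.1059, 0.019]
tool_rot: [-3.126, 0.17, 0.068]
ft_force: [-9.9, -0.1, 9.0]
grip_width: 1.0
grip_force: 5.7
```

```bash
python3 h.py
```

```text
t 20.4 h [-0.0123  0.0618] z 0.019 xang-yaw 0.0006 tilt [-0.0425  0.0129] F hearth [-9.8 -1.2] 9.0 q [-0.5   0.47  0.38  1.72 -0.22  1.03 -1.72] 1.0000540621048806
```

Call:
run_rows:
  ticks:
    - {"x": 0.001, "aperture": 1}
    - {"x": 0.002, "aperture": 1}
    - {"x": 0.002, "aperture": 1}

```text
time: 20.7
position: [0.6082, 0.1059, 0.0188]
tool_rot: [-3.125, 0.17, 0.074]
ft_force: [-15.1, -0.8, 12.9]
grip_width: 0.999
grip_force: 8.1
```

```bash
python3 h.py
```

```text
t 20.7 h [-0.0122  0.0617] z 0.0188 xang-yaw 0.0008 tilt [-0.0466  0.0132] F hearth [-14.9  -2.4] 12.9 q [-0.5   0.47  0.38  1.71 -0.22  1.04 -1.72] 0.9994575083464725
```

Call:
run_rows:
  ticks:
    - {"x": -0.005, "aperture": 1}
    - {"x": -0.02, "aperture": 1}
    - {"x": -0.05, "aperture": 1}
    - {"x": -0.05, "z": -0.05, "aperture": 1}
    - {"x": -0.05, "z": -0.1, "aperture": 1}
    - {"x": -0.06, "z": -0.14, "aperture": 1}
    - {"x": -0.06, "y": 0.05, "z": -0.16, "aperture": 1}
    - {"x": -0.06, "y": 0.1, "z": -0.16, "aperture": 1}
    - {"x": -0.06, "y": 0.15, "z": -0.16, "aperture": 1}
    - {"x": -0.06, "y": 0.2, "z": -0.16, "aperture": 1}
    - {"x": -0.06, "y": 0.25, "z": -0.16, "aperture": 1}
    - {"x": -0.06, "y": 0.3, "z": -0.16, "aperture": 1}
    - {"x": -0.06, "y": 0.3, "z": -0.16, "aperture": 1}

```text
time: 22.0
position: [0.5252, -0.1978, 0.1793]
tool_rot: [-3.13, 0.19, 0.051]
ft_force: [-0.6, -0.7, 0.2]
grip_width: 1.001
grip_force: 0.0
```

```bash
python3 h.py; python3 -c "
from h import *
im=ctrl.get_image('top')[:,:,::-1].copy();a=cv2.resize(im[125:335,190:400],None,fx=2.8,fy=2.8);cv2.imwrite('pics/g.png',a);print(*block(im))
s=ctrl.get_image('scene')[:,:,::-1];cv2.imwrite('pics/s.png',cv2.resize(s[170:380,220:500],None,fx=2.8,fy=2.8))"
```

```text
t 22.0 h [-0.0617 -0.2492] z 0.1793 xang-yaw -0.012 tilt [-0.0321  0.0073] F hearth [-0.6 -0.8] 0.2 q [-0.24  0.2   0.63  1.73 -0.12  1.28 -1.28] 1.0011801625755474
((46.88801956176758, 59.071720123291016), (103.73046112060547, 142.3179931640625), 0.673843264579773) [[ -5.8 129.6]
 [ -4.1 -12.7]
 [ 99.6 -11.5]
 [ 97.9 130.8]]
```

View pics/g.png

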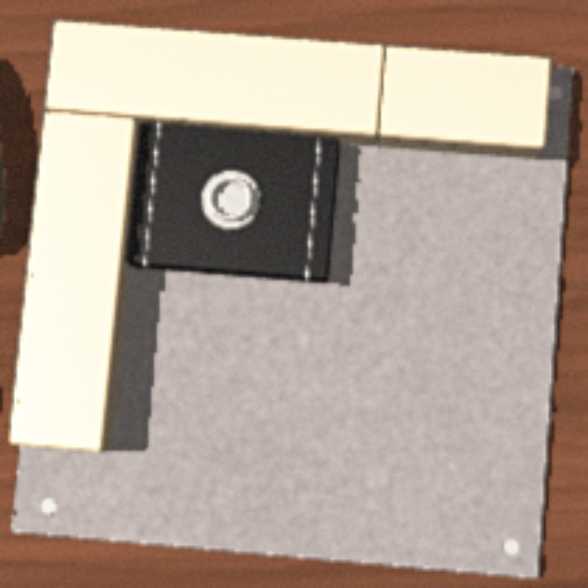

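View pics/s.png

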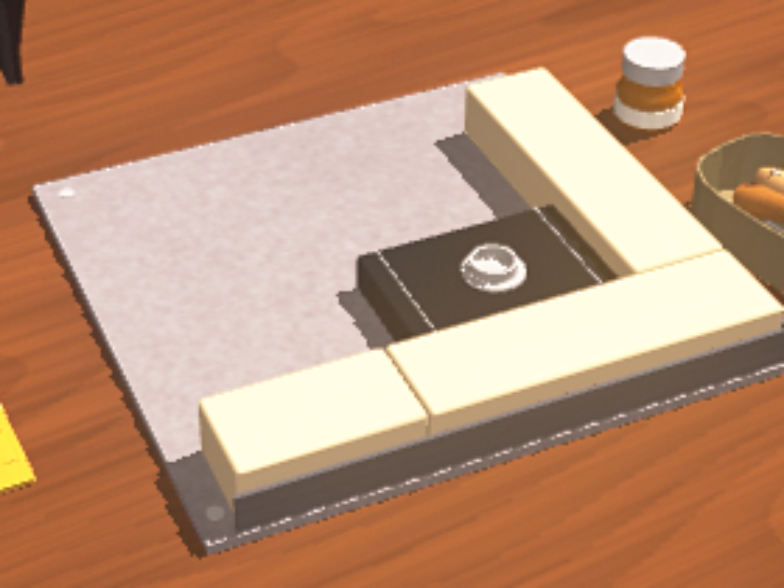

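```bash
cat > prof.py <<'E'
from h import *
ims=[ctrl.get_image('top')[:,:,::-1].astype(np.float32) for _ in range(4)]
g=cv2.GaussianBlur(np.mean(ims,0).mean(2),(0,0),.6)
m=ctrl.camera_model('top');R=cv2.Rodrigues(m['rvec'])[0];print('cam h',toh((-R.T@m['tvec'])[:2]))
def edge(a,lo,hi,fixed,z,show=False):
    r=[]
    for f in fixed:
        t=np.arange(lo,hi,.0005);p=np.c_[t,0*t+f] if a==0 else np.c_[0*t+f,t]
        q=proj('top',np.c_[tow(p),0*t+z]).astype(np.float32)
        v=cv2.remap(g,q[:,:1],q[:,1:],cv2.INTER_LINEAR)[:,0]
        if show: print(v[::4].round());show=False
        d=np.abs(np.gradient(v));k=d.argmax();w=slice(max(k-4,0),k+5);r.append((t[w]*d[w]).sum()/d[w].sum())
    P=np.polyfit(fixed,r,1);print('  mm',round(np.median(r)*1e3,2),'std',round(np.std(np.array(r)-np.polyval(P,fixed))*1e3,2),'slope',P[0].round(4),'at mid',(np.polyval(P,np.mean(fixed))*1e3).round(2))
ys=np.arange(.01,.11,.004);xs=np.arange(.01,.085,.004)
print('near bottom edge z.008');edge(0,-.02,.015,ys,.008,True)
print('right edge z.008');edge(1,-.03,.004,xs,.008,True)
print('right edge z.033');edge(1,-.03,.004,xs,.033)
print('brick top x z.048');edge(0,.085,.115,np.arange(-.13,.11,.004),.048,True)
print('brick base x z.008');edge(0,.09,.112,np.arange(-.12,-.05,.004),.008,True)
print('brick top y z.048');edge(1,.115,.145,np.arange(-.11,.09,.004),.048,True)
E
python3 prof.py
```

```text
cam h [[-0.12836944 -0.0446479 ]]
near bottom edge z.008
[181. 181. 180. 180. 181. 183. 184. 184. 174. 138.  77.  40.  44.  53.
  54.  54.  53.  53.]
  mm -0.89 std 2.74 slope -0.0367 at mid -1.5
right edge z.008
[181. 167. 116.  85.  82.  83.  84.  86.  87.  78.  49.  41.  51.  55.
  56.  54.  58.]
  mm -25.65 std 8.15 slope 0.1262 at mid -22.44
right edge z.033
  mm -25.65 std 8.29 slope 0.0872 at mid -22.91
brick top x z.048
[183. 182. 170. 131.  95.  93. 122. 182. 227. 241. 241. 240. 240. 240.
 240.]
  mm 98.39 std 1.01 slope -0.0019 at mid 98.28
brick base x z.008
[179. 182. 183. 183. 168. 129.  98.  92. 105. 157. 216. 240.]
  mm 108.29 std 0.4 slope -0.0044 at mid 108.27
brick top y z.048
[ 84.  85.  86.  87.  85.  82.  86. 123. 204. 244. 248. 247. 246. 247.
 247.]
  mm 130.31 std 2.01 slope -0.0064 at mid 129.93
```

```bash
sed -i '/^ys=/,$d' prof.py; cat >> prof.py <<'E'
ys=np.r_[.012:.035:.003,.05:.108:.003];xs=np.arange(.012,.085,.004)
edge(0,-.01,.005,ys,.008)
edge(1,-.016,-.004,xs,.008)
edge(0,.094,.104,np.arange(-.13,.11,.004),.048)
edge(1,.122,.136,np.arange(-.11,.07,.004),.048)
E
python3 prof.py
```

```text
cam h [[-0.12836944 -0.0446479 ]]
  mm -0.94 std 0.32 slope -0.0012 at mid -0.91
  mm -10.6 std 0.31 slope 0.001 at mid -10.56
  mm 98.4 std 0.39 slope -0.0019 at mid 98.37
  mm 130.32 std 0.37 slope 0.0012 at mid 130.21
```

```bash
python3 -c "
from bench import ctrl
print(ctrl.close_job())"
```

```text
the job is handed in; nothing more can be done
None
```

The charcoal block is in the brick corner, within about 1 mm of both bricks and square to them by the camera. The pendant parts look undisturbed, the hand is clear, and I handed the job in at about 22 s of the 48 s (no verdict was returned).

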